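# Serve a chocolate from the lever dispenser

### The job

Serve the gold-foil chocolate: with a fingertip, press the paddle of the dispenser that holds it all the way down so its lid lifts fully, hold it there until the chocolate has rolled into the catch tray, then ease the paddle back up under your finger so the lid comes down gently, without slamming, until it is shut, and take the hand away. Work by that paddle only: do not touch the lids or the chocolates and do not pick anything up. Leave the blue-foil chocolate's dispenser and the things on the counter as they are.

Things in the scene. Friction and masses are not known exactly. Their poses are not given: they have to be found in the camera images.
- gold_unit: the dispenser that holds the gold-foil chocolate: black hopper 62 mm wide, 112 mm high, local x -45 to 105 mm, on a fixed base; origin on the counter under the hopper, local +x from paddle to catch tray, z up. Catch tray: rubber floor 20 mm up, steel walls to 64 mm, local x 108 to 198, y -36 to 36 mm. Paddle at local x -143 mm
- gold_paddle (a point): gold dispenser: centre of the top face of the lever's red paddle: 36 mm (local x) by 40 mm (y), 10 mm thick. At rest 100 mm above the counter, sloping 0.2 rad with its outer end higher; pressed fully it is 42 mm lower, nearly straight down, sloping 0.22 rad the other way. Lever pivot: local x -45 mm, 75 mm up. Nothing above it
- gold_lever (a joint): gold dispenser: lever angle, rad: 0 at rest (paddle up), 0.42 at its bottom stop. Sprung: about 2.5 N at the paddle to start, 5 N at the bottom; it springs back as fast as it is let
- gold_lid (a joint): gold dispenser: angle, rad, of the white lid (open window at its far end) hinged at the hopper's near top edge (paddle side); linked, always 1.5 times the lever angle: 0 shut, 0.63 fully lifted. Two steel bars at its front hold the chocolate back; once well up, the chocolate rolls into the tray in under 1 s
- gold_ball_center (a point): gold-foil chocolate ball, 40 mm across, 35 g; this point is its centre; it waits in the hopper, seen through the lid's window, at local x about 86 mm, 66 mm above the counter
- blue_unit: the dispenser that holds the blue-foil chocolate: black hopper 62 mm wide, 112 mm high, local x -45 to 105 mm, on a fixed base; origin on the counter under the hopper, local +x from paddle to catch tray, z up. Catch tray: rubber floor 20 mm up, steel walls to 64 mm, local x 108 to 198, y -36 to 36 mm. Paddle at local x -143 mm
- blue_paddle (a point): blue dispenser: centre of the top face of the lever's red paddle: 36 mm (local x) by 40 mm (y), 10 mm thick. At rest 100 mm above the counter, sloping 0.2 rad with its outer end higher; pressed fully it is 42 mm lower, nearly straight down, sloping 0.22 rad the other way. Lever pivot: local x -45 mm, 75 mm up. Nothing above it
- blue_lever (a joint): blue dispenser: lever angle, rad: 0 at rest (paddle up), 0.42 at its bottom stop. Sprung: about 2.5 N at the paddle to start, 5 N at the bottom; it springs back as fast as it is let
- blue_lid (a joint): blue dispenser: angle, rad, of the white lid (open window at its far end) hinged at the hopper's near top edge (paddle side); linked, always 1.5 times the lever angle: 0 shut, 0.63 fully lifted. Two steel bars at its front hold the chocolate back; once well up, the chocolate rolls into the tray in under 1 s
- blue_ball_center (a point): blue-foil chocolate ball, 40 mm across, 35 g; this point is its centre; it waits in the hopper, seen through the lid's window, at local x about 86 mm, 66 mm above the counter
- espresso_cup: bystander, loose: white cup, 60 mm across, 55 mm high; origin at the centre of its underside
- mug: bystander, loose: terracotta mug, 80 mm across, 90 mm high, handle at +y; origin at the centre of its underside
- tamper: bystander, loose: dark steel coffee tamper, 58 mm across, 85 mm high; origin at the centre of its underside
- milk_jug: bystander, loose: steel milk jug, 84 mm across, 100 mm high, handle at +y; origin at the centre of its underside
- bean_jar: bystander, loose: amber glass jar, 80 mm across, 120 mm high; origin at the centre of its underside
- syrup: bystander, loose: green syrup bottle, 64 mm across, 200 mm high; origin at the centre of its underside
- spoon: bystander, loose: steel spoon lying along its x, 140 mm long; origin at the centre of its underside
Mind the look-alikes: they are no part of the job. There is more than one size of the part that bears gold_ball_center; the job needs the largest.

How it is judged:
On the way, in this order (a step that is already met when the one before it is completed fails the run):
1. the gold dispenser's lid is lifted fully by its paddle (lid above 0.56 rad, finger on the dispenser) (value of joint gold_lid above 0.56 rad and contact force between the fingers and gold_unit above 0.5 N), for 0.3 s.
2. with the chocolate in the tray, the lid comes down shut (value of joint gold_lid below 0.04 rad and x of gold_ball_center in the frame of gold_unit above 0.115 m and z of gold_ball_center in the frame of gold_unit below 0.06 m), for 0.2 s.
At the end, for the whole second after the job is handed in: the gold-foil chocolate lies at rest in its dispenser's catch tray, both lids are shut (under 0.04 rad) and the bystanders are within 25 mm of where they stood (value of joint each of gold_lid, blue_lid below 0.04 rad and x of gold_ball_center in the frame of gold_unit between 0.11 and 0.2 m and y of gold_ball_center in the frame of gold_unit between -0.04 and 0.04 m and z of gold_ball_center in the frame of gold_unit below 0.06 m and linear speed of gold_ball below 0.1 m/s and distance of each of espresso_cup, mug, tamper, milk_jug, bean_jar, syrup, spoon from where it was at the start of the episode below 0.025 m); the robot touches nothing.
It fails at once if the gold dispenser's lid slams: it falls faster than 1.5 rad/s (paddle rising at 100 mm/s) while still open more than 0.08 rad (value of joint gold_lid above 0.08 rad and velocity of joint gold_lid below -1.5 rad/s).
It fails at once if the lid comes down before the chocolate is in the tray (below 0.45 rad and closing) (value of joint gold_lid between 0.1 and 0.45 rad and velocity of joint gold_lid below -0.15 rad/s and (x of gold_ball_center in the frame of gold_unit below 0.11 m or z of gold_ball_center in the frame of gold_unit above 0.06 m)).
It fails at once if a chocolate is touched or lifted by the robot (contact force between any of the fingers, the arm and gold_ball above 0.2 N or contact force between any of the fingers, the arm and blue_ball above 0.2 N or height (world z) of any of gold_ball_center, blue_ball_center above 0.12 m).
It fails at once if a lid is touched by the robot (contact force between any of the fingers, the arm and gold_lid above 0.5 N or contact force between any of the fingers, the arm and blue_lid above 0.5 N).
It fails at once if something else is disturbed: the blue dispenser's lid above 0.1 rad or a bystander moved by more than 25 mm (value of joint blue_lid above 0.1 rad or distance of any of espresso_cup, mug, tamper, milk_jug, bean_jar, syrup, spoon from where it was at the start of the episode above 0.025 m).
It also fails if it takes over 42 s, if anything falls off the work surface, if the arm or the gripper's body presses on something with over 40 N, if the wrist force passes 120 N, or if a joint passes its speed limit or range.

### The arm

A 6-joint arm with a two-finger parallel gripper is mounted at the origin on the work surface. World frame = base frame: x ahead of the robot, y to its left, z up, the work surface at z = 0. Lengths are in m, angles in rad, forces in N, time in s.
With the tool pointing down it reaches from about 0.225 to 0.875 m from the base axis. Payload 3.4 kg.
Tool frame: the origin (TCP) lies at the very end of the fingers, on their centre line; the grasp point (between the pads) lies 19 mm behind it; z points along the fingers, y is the direction in which the jaws open and shut (so a half turn about z gives the same grasp; the last joint's range is limited). The gripper opens to 85 mm and grips with 20 to 120 N. Pads are 22 mm wide; open, the fingers measure 114 mm over their backs; the gripper's body (76 mm by 85 mm) begins 54 mm behind the grasp point. The pads swing forward as they close: fully open they stand 13 mm farther back than shut.
Start: joints at [1.06, 0.276, 1.505, -0, 1.361, -0.121], TCP at [0.219, 0.532, 0.231] pointing down, gripper open.
Joint ranges: [-2.89, 2.89], [-0.75, 2.08], [0.22, 2.7], [-1.18, 4.32], [0.11, 2.71], [-2.7, 2.7]. Speed limits (rad/s): [2.57, 2.57, 3.14, 3.14, 3.14, 3.14].

### API

Orientations are given as a unit quaternion [w, x, y, z].
In Python, from rig import get_state, get_image, calibration, sign_off gives the robot as it stands. The module is installed in compiled form; this text tells all that it offers.
- The arm moves only by the tool drive_tool, never from a script. Its argument "targets" is one flat list of numbers, 7 for each row, row after row: the turn, a rotation vector about the tool's x, y, z in degrees, then the shift along the tool's x, y, z in mm, then the opening, from 0 (shut) to 1 (fully open). In form: [wx, wy, wz, tx, ty, tz, fingers, wx, wy, wz, tx, ty, tz, fingers, ...]. A call has 1 to 12 rows; each row shifts and turns the commanded pose from where the row before left it, along the tool's axes as they then stand; what a row does not reach is not made up. A row lasts 1/8 s, in which the tool goes at most 62.5 mm and 10.7 degrees, less where a joint would pass 70% of its speed; a pose out of reach is approached as far as the arm can. A call is refused whole if a number of a shift passes 62.5 or a number of a turn 10.7, either way. A call with a gripper value outside its range is refused whole. The fingers move at their own pace and stop on an object; "grip_force" is the grip in N (left out, the last holds). Time passes only in rows, so rows that do not move let the fingers close. It gives the time, the measured TCP pose, the force and the opening at its end, in the units of the state.
- get_state(): the state, without advancing time (a new reading comes with each control period).
- get_image(name): name is "scene" or "side" or "wrist"; returns the picture (480x640x3 uint8, red, green, blue); there is no depth.
- calibration(name): a dict with "mtx" (3x3 intrinsics, pixels), "world_to_cam" (4x4, takes a point from world to camera coordinates); the wrist camera has in their place "hand_eye" (4x4, takes a point from camera to tool coordinates, whose origin is the TCP and whose axes are the flange's). Camera axes: x right, y down, z forward; pixel columns grow to the right and rows downward; lengths in m; the calibration is good to about 2 mm. A picture is of the moment at which its call begins: read the wrist's pose just before it. calibration takes no time and is no camera call.
- sign_off(): hands the job in, once; it reports no verdict.
The state is a dict: "clock": time; "qpos": joint angles; "qd": joint speeds; "effort": joint torques, N m; "position": TCP position; "ee_rot": TCP orientation; "contact_force": force on the tool from outside, world axes, zero at the start; "moment": the same for the moment, N m; "width": finger opening in m.
Only numpy, scipy, OpenCV 4.12 (cv2) and the standard library are available. Lean on these libraries where they do the work, as an engineer would, in place of code of your own. Each camera call takes 0.05 s, during which the arm holds its last target.

## Working session

There is one attempt and no reset: what is moved stays moved. The work goes in short steps, Python scripts to look and compute and a tool call to move; the robot and the scene stay as the last step left them, time stands still between calls to the robot, and variables do not carry over. Pictures are saved under pics/ and viewed, and the job is handed in when it is done.

Besides the shell and the picture viewer there is one more tool, called after "Emit:" as name(argument=value, ...) on one line, values as JSON. drive_tool: Moves the arm, as the interface text tells. Its arguments: {"type":"object","properties":{"targets":{"type":"array"},"grip_force":{"type":"number"}},"required":["targets"]}

```bash
mkdir -p pics; python3 - <<'E'
from rig import *
import cv2
for n in ("scene","side","wrist"):
    im=get_image(n); cv2.imwrite(f"pics/{n}0.png",im[:,:,::-1])
    c=calibration(n); print(n,{k:v.round(4).tolist() if hasattr(v,'round') else v for k,v in c.items()})
print(get_state())
E
```

```text
scene {'mtx': [[551.7833, 0.0, 320.5901], [0.0, 551.7833, 233.9796], [0.0, 0.0, 1.0]], 'world_to_cam': [[-0.0074, 0.9998, -0.0161, -0.0078], [0.5571, -0.0092, -0.8304, -0.2159], [-0.8304, -0.0151, -0.5569, 1.677], [0.0, 0.0, 0.0, 1.0]]}
side {'mtx': [[455.3641, 0.0, 316.1334], [0.0, 455.3641, 239.1508], [0.0, 0.0, 1.0]], 'world_to_cam': [[-0.9157, -0.4016, 0.0118, 0.4943], [-0.324, 0.7207, -0.6128, 0.2241], [0.2376, -0.565, -0.7901, 1.2121], [0.0, 0.0, 0.0, 1.0]]}
wrist {'mtx': [[359.9429, 0.0, 322.7664], [0.0, 359.9429, 242.4087], [0.0, 0.0, 1.0]], 'hand_eye': [[0.0004, -0.949, -0.3154, 0.0804], [1.0, 0.0004, 0.0001, 0.0002], [0.0, -0.3154, 0.949, -0.1426], [0.0, 0.0, 0.0, 1.0]]}
{'clock': 0.15, 'qpos': array([ 1.05998465e+00,  2.76471526e-01,  1.50578116e+00,  6.62034167e-06,
        1.36070183e+00, -1.20984161e-01]), 'qd': array([ 0.00135739, -0.00227971, -0.00585875,  0.00085052, -0.00157558,
        0.00093556]), 'effort': array([ 1.48765357e-03, -4.17143619e+01, -2.46032792e+01, -2.46471200e-04,
        7.68151134e-03,  3.36783167e-06]), 'position': array([0.21833284, 0.53154489, 0.23065037]), 'ee_rot': array([-2.14620930e-04,  1.93682560e-01,  9.81064015e-01, -6.46229272e-04]), 'contact_force': array([-0.43664733,  0.08736014, -1.01275196]), 'moment': array([-0.01675441,  0.00549992, -0.01795731]), 'width': 0.08532545778954191}
```

View pics/scene0.png

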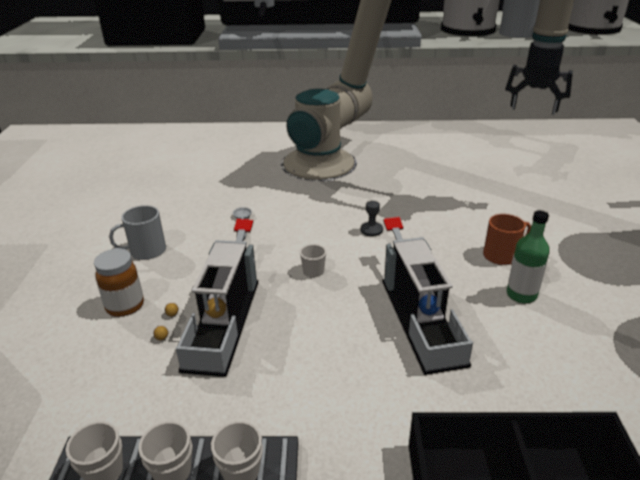

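View pics/side0.png

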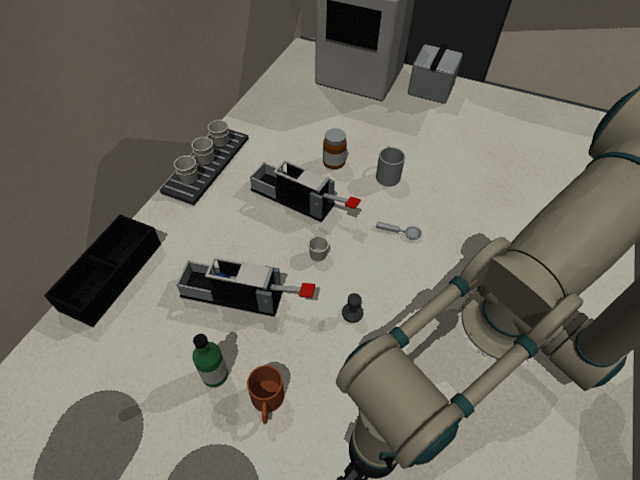

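View pics/wrist0.png

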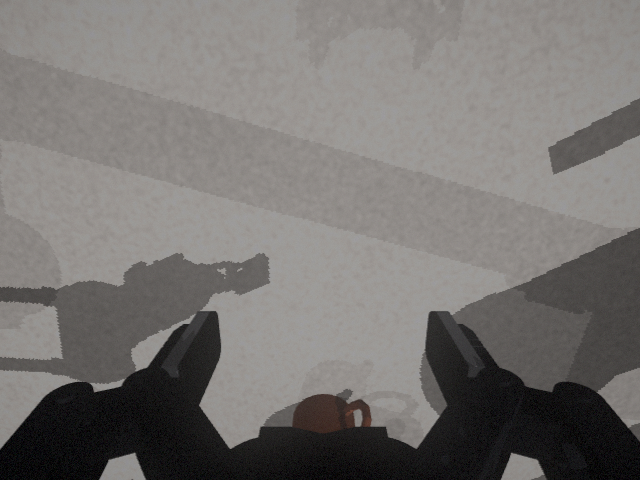

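Scene view: the gold unit is on the left, with its red paddle at (243,226), the gold ball in the hopper at (216,305) and the tray at (208,345). The blue unit is on the right, with its paddle at (393,224). Two small loose gold balls at (171,309) and (161,332) are look-alikes. In the side view the gold paddle is at (353,203) and the blue one at (308,290). Next I'll confirm with crops and measure.

```bash
python3 - <<'E'
import cv2,numpy as np
from rig import calibration
a=cv2.imread("pics/scene0.png");b=cv2.imread("pics/side0.png")
A=cv2.resize(a[195:375,140:290],None,fx=2.6,fy=2.6,interpolation=cv2.INTER_CUBIC)
B=cv2.resize(b[150:240,240:440],(400,180),interpolation=cv2.INTER_CUBIC)
H=A.shape[0];out=np.zeros((H,800,3),np.uint8);out[:,:A.shape[1]]=A;out[:180,395:795]=B
cv2.imwrite("pics/crop1.png",out)
P={}
for n,im in (("scene",a),("side",b)):
    m=((im[:,:,2]>120)&(im[:,:,1]<50)&(im[:,:,0]<50)).astype(np.uint8)
    k,l,s,c=cv2.connectedComponentsWithStats(m)
    print(n,[(s[i].tolist(),c[i].round(1).tolist()) for i in range(1,k) if s[i][4]>30])
    cal=calibration(n);P[n]=(cal["mtx"],cal["world_to_cam"])
def ray(n,uv,z):
    K,T=P[n];R,t=T[:3,:3],T[:3,3];d=R.T@np.linalg.inv(K)@[*uv,1];o=-R.T@t
    return o+d*(z-o[2])/d[2]
for nm,s in (("gold",(243.5,226)),("blue",(393.5,224))): print(nm,ray("scene",s,.1))
for nm,s in (("gold",(353,203)),("blue",(308,290))): print(nm,ray("side",s,.1))
E
```

```text
scene [([235, 219, 17, 12, 156], [243.3, 224.3]), ([385, 218, 17, 11, 143], [392.7, 222.9])]
side [([345, 197, 15, 10, 94], [352.2, 201.7]), ([299, 283, 16, 14, 157], [306.6, 289.4])]
gold [ 0.50266047 -0.15538422  0.1       ]
blue [0.5003407  0.17214684 0.1       ]
gold [ 0.48999335 -0.15271275  0.1       ]
blue [0.48812238 0.17203205 0.1       ]
```

View pics/crop1.png

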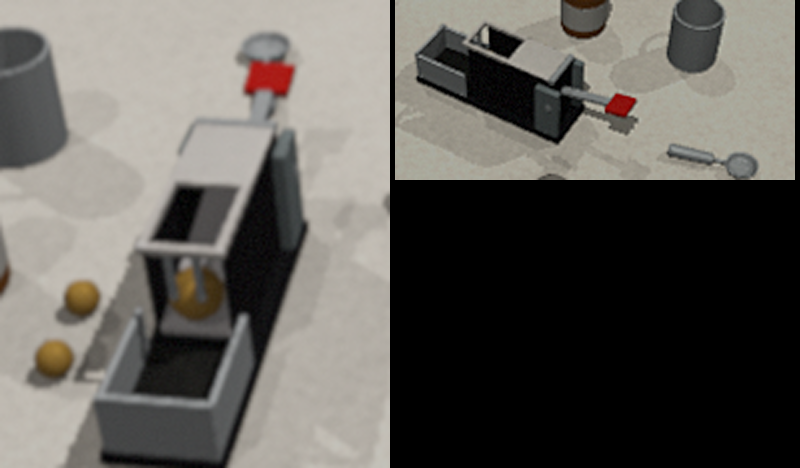

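```bash
cat > h.py <<'E'
import numpy as np
from rig import *
def cam(n):
    c=calibration(n);return c["mtx"],c["world_to_cam"]
def ray(n,uv,z):
    K,T=cam(n);R,t=T[:3,:3],T[:3,3];d=R.T@np.linalg.inv(K)@[*uv,1];o=-R.T@t
    return o+d*(z-o[2])/d[2]
def tri(u,v):
    import cv2
    P=[cam(n)[0]@cam(n)[1][:3] for n in("scene","side")]
    X=cv2.triangulatePoints(P[0],P[1],np.array(u,float).reshape(2,1),np.array(v,float).reshape(2,1));return (X[:3]/X[3]).ravel()
def proj(n,p):
    K,T=cam(n);q=K@(T[:3,:3]@p+T[:3,3]);return q[:2]/q[2]
E
python3 - <<'E'
from h import *
import cv2
p=tri((243.3,224.3),(352.2,201.7));print("paddle tri",p)
print("blue",tri((392.7,222.9),(306.6,289.4)))
l=ray("scene",(178.5,348.8),.064);r=ray("scene",(223.5,351.5),.064);print(l,r,np.linalg.norm(l-r))
m=(l+r)/2;d=(m-p)[:2];print("len",np.linalg.norm(d),"expect .341; yaw",np.degrees(np.arctan2(d[1],d[0])))
e=(r-l)[:2];print("yaw from tray",np.degrees(np.arctan2(-e[0],e[1])))
# fit overlay
yaw=np.arctan2(d[1],d[0]);c,s=np.cos(yaw),np.sin(yaw)
# origin from tray & paddle avg
o=((p[:2]+.143*np.array([c,s]))+(m[:2]-.198*np.array([c,s])))/2;print("origin",o)
W=lambda x,y,z:np.array([o[0]+c*x-s*y,o[1]+s*x+c*y,z])
a=cv2.imread("pics/scene0.png");b=cv2.imread("pics/side0.png")
pts=[(x,y,z) for x in(108,198) for y in(-36,36) for z in(64,)]+[(x,y,112) for x in(-45,105) for y in(-31,31)]+[(-143-sx*18*np.cos(.2),y,100+sx*18*np.sin(.2)) for sx in(-1,1) for y in(-20,20)]+[(86,0,66)]
for n,im in(("scene",a),("side",b)):
    im=cv2.resize(im,None,fx=4,fy=4,interpolation=cv2.INTER_CUBIC)
    for q in pts:
        u=proj(n,W(*[k/1000 for k in q]))*4+1.5;cv2.circle(im,tuple(int(k) for k in u),3,(0,255,0),-1)
    cv2.imwrite(f"pics/ov_{n}.png",im[800:1400,640:1240] if n=="scene" else im[600:940,960:1560])
E
```

```text
paddle tri [ 0.49422752 -0.15706897  0.09911304]
blue [0.49266723 0.17111155 0.0980612 ]
[ 0.83457935 -0.23008524  0.064     ] [ 0.84157216 -0.15117366  0.064     ] 0.07922080988139213
len 0.34548214391550247 expect .341; yaw -5.574559976046138
yaw from tray -5.064081918844709
origin [ 0.6387817  -0.17117784]
```

View pics/ov_scene.png

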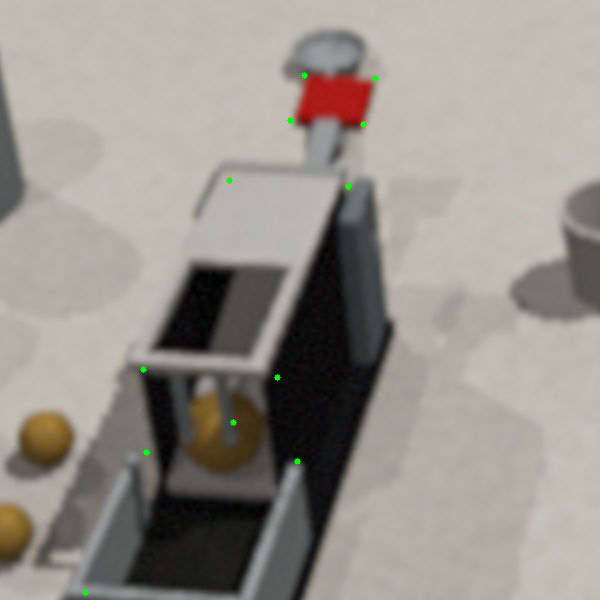

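View pics/ov_side.png

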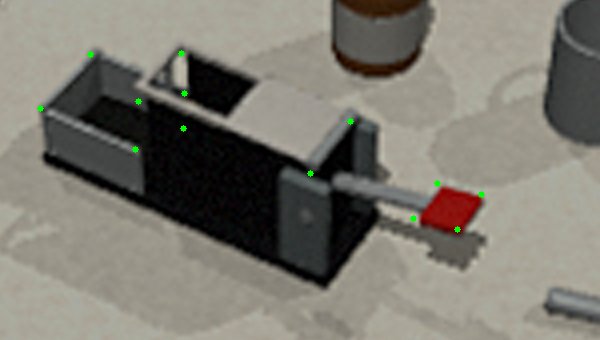

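```bash
python3 - <<'E'
from h import *
from scipy.optimize import least_squares
S=lambda u,v:((u+640-1.5)/4,(v+800-1.5)/4)
D=lambda u,v:((u+960-1.5)/4,(v+600-1.5)/4)
c2=np.cos(.2)*18;s2=np.sin(.2)*18
ob=[("scene",(-143-c2,-20,100+s2),S(303,75)),("scene",(-143-c2,20,100+s2),S(374,80)),
("side",(-143-c2,-20,100+s2),D(441,188)),("side",(-143-c2,20,100+s2),D(484,194)),
("scene",(201,-39,64),(178.5,348.8)),("scene",(201,39,64),(223.5,351.5)),
("side",(201,-39,64),D(97,50)),("side",(201,39,64),D(42,108)),
("side",(-143+c2,20,100-s2),D(421,222)),("side",(-143-c2,20,100+s2),D(460,226)),][:]
# side view: +y is towards viewer-left? resolve by fitting both labelings of paddle corners below
ob=[o for o in ob if not(o[0]=="side" and o[1][0]<0)]
def W(p,q):
    c,s=np.cos(p[2]),np.sin(p[2]);x,y,z=np.array(q)/1e3
    return np.array([p[0]+c*x-s*y,p[1]+s*x+c*y,z])
p0=[.639,-.171,-.1]
for q in [(-143-c2,-20,100+s2),(-143-c2,20,100+s2),(-143+c2,-20,100-s2),(-143+c2,20,100-s2)]:
    u=proj("side",W(p0,q))*4+1.5-[960,600];print(q,u.round())
pad=[((-143-c2,-20,100+s2),(483,197)),((-143-c2,20,100+s2),(458,229)),((-143+c2,-20,100-s2),(441,188)),((-143+c2,20,100-s2),(421,221))]
ob+=[("side",q,D(*u)) for q,u in pad]
ob+=[("scene",(-143+c2,-20,100-s2),S(296,122)),("scene",(-143+c2,20,100-s2),S(362,127))]
f=lambda p:np.concatenate([proj(n,W(p,q))-u for n,q,u in ob])
r=least_squares(f,p0,loss="soft_l1");p=r.x
print(p,np.degrees(p[2]),"paddle",W(p,(-143,0,100)))
for o,e in zip(ob,f(p).reshape(-1,2)):print(o[0],[round(k) for k in o[1]],e.round(1))
E
```

```text
(np.float64(-160.64119840114236), -20, np.float64(103.57604795431111)) [481. 195.]
(np.float64(-160.64119840114236), 20, np.float64(103.57604795431111)) [457. 230.]
(np.float64(-125.35880159885765), -20, np.float64(96.42395204568889)) [437. 184.]
(np.float64(-125.35880159885765), 20, np.float64(96.42395204568889)) [413. 219.]
[ 0.63731953 -0.17150094 -0.09927339] -5.687946370477495 paddle [ 0.4950236  -0.15732815  0.1       ]
scene [-161, -20, 104] [ 0.5 -0.3]
scene [-161, 20, 104] [ 0.4 -0.8]
scene [201, -39, 64] [ 0.1 -0.5]
scene [201, 39, 64] [-0.8 -0.2]
side [201, -39, 64] [-1.4  0.3]
side [201, 39, 64] [-1.3  0.3]
side [-161, -20, 104] [ 0.1 -0.4]
side [-161, 20, 104] [0.3 0.4]
side [-125, -20, 96] [-0.3 -0.9]
side [-125, 20, 96] [-1.4 -0.5]
scene [-125, -20, 96] [-1.2 -0.7]
scene [-125, 20, 96] [ 0.3 -1.1]
```

Everything agrees: the paddle triangulates to z=0.099 (0.100 given), and the unit length matches. The fit puts the gold paddle at (0.495, -0.157, 0.100) with yaw -5.7°. The ball behind the bars in the left unit is the largest of the three gold ones. Now I'll move above it with the fingers shut.

Emit:
drive_tool(targets=[0,0,0,-10,-10,0,0,0,0,0,-22,-22,0,0,0,0,0,-22,-22,0,0,0,0,0,-22,-22,0,0,0,0,0,-22,-22,0,0,0,0,0,-22,-22,0,0,0,0,0,-22,-22,0,0,0,0,0,-22,-22,0,0,0,0,0,-22,-22,0,0,0,0,0,-22,-22,0,0,0,0,0,-22,-22,0,0,0,0,0,-22,-22,0,0])

```text
clock: 1.65
position: [0.3556, 0.2012, 0.2313]
ee_rot: [0.0, 0.194, 0.981, -0.0]
contact_force: [0.5, 0.2, -0.8]
width: -0.0002
```

Emit:
drive_tool(targets=[0,0,0,-22,-22,0,0,0,0,0,-22,-22,0,0,0,0,0,-22,-22,0,0,0,0,0,-22,-22,0,0,0,0,0,-22,-22,0,0,0,0,0,-22,-22,0,0,0,0,0,-22,-22,0,0,0,0,0,-22,-22,0,0,0,0,0,-22,-22,0,0,0,0,0,-22,-22,0,0,0,0,-8,0,0,0,0,0,0,-8.6,0,0,0,0])

```text
clock: 3.15
position: [0.4749, -0.085, 0.231]
ee_rot: [-0.001, 0.048, 0.999, -0.0]
contact_force: [-0.5, 0.4, 0.2]
width: 0.0003
```

Emit:
drive_tool(targets=[0,0,0,0,0,0,0,0,0,0,0,0,0,0])

```text
clock: 3.4
position: [0.4753, -0.0842, 0.2313]
ee_rot: [-0.0, 0.051, 0.999, -0.0]
contact_force: [0.1, -0.3, 0.8]
width: 0.0003
```

```bash
python3 - <<'E'
from h import *
from scipy.spatial.transform import Rotation as Ro
s=get_state();q=s["ee_rot"];R=Ro.from_quat([*q[1:],q[0]]).as_matrix()
print(s["position"],R.round(3).tolist(),s["width"],s["contact_force"])
d=np.array([.495,-.157,.100])-s["position"];print("to paddle, tool mm",(R.T@d*1000).round(1))
import cv2
for n in("scene","wrist"):cv2.imwrite(f"pics/{n}1.png",get_image(n)[:,:,::-1])
E
```

```text
[ 0.47528222 -0.08420133  0.23131577] [[-0.995, 0.102, -0.0], [0.102, 0.995, -0.0], [0.0, -0.0, -1.0]] 0.0002691129122665616 [ 0.14734884 -0.26813181  0.75958907]
to paddle, tool mm [-27.1 -70.4 131.3]
```

View pics/wrist1.png

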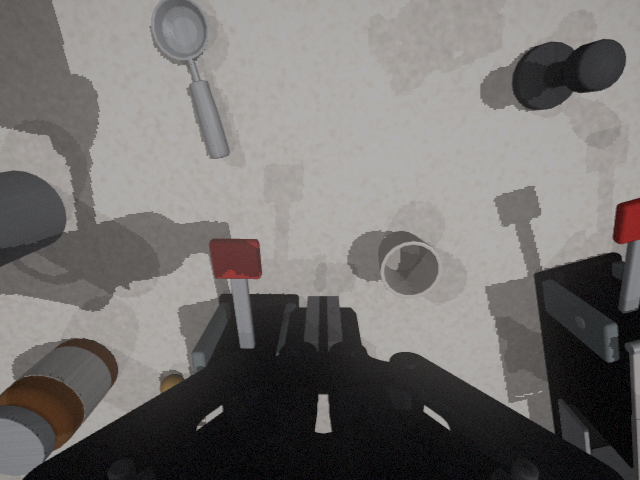

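View pics/scene1.png

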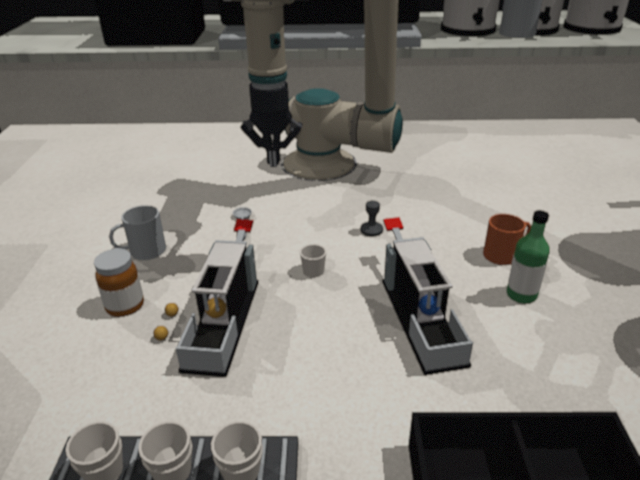

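The wrist view shows the gold paddle's top face at about (235,256), with the spoon beyond it and the cup to its right. I'll cross-check the position from this view.

```bash
python3 - <<'E'
from h import *
import cv2
from scipy.spatial.transform import Rotation as Ro
s=get_state();q=s["ee_rot"];R=Ro.from_quat([*q[1:],q[0]]).as_matrix()
c=calibration("wrist");H=c["hand_eye"];K=c["mtx"]
im=cv2.imread("pics/wrist1.png").astype(int)
m=(im[:,:,2]>90)&(im[:,:,1]<70)&(im[:,:,0]<70);m[:,400:]=0;m[:200]=0;m[300:]=0
v,u=np.nonzero(m);print(u.min(),u.max(),v.min(),v.max(),u.mean(),v.mean())
for uv in((235.5,257),(211,239),(259.5,239),(212,278),(261,277)):
    d=R@H[:3,:3]@np.linalg.inv(K)@[*uv,1];o=R@H[:3,3]+s["position"]
    print(uv,(o+d*(.1-o[2])/d[2]).round(4))
E
```

```text
210 261 239 278 235.11863425925927 259.2071759259259
(235.5, 257) [ 0.4914 -0.1569  0.1   ]
(211, 239) [ 0.4743 -0.1736  0.1   ]
(259.5, 239) [ 0.4782 -0.1351  0.1   ]
(212, 278) [ 0.5078 -0.1796  0.1   ]
(261, 277) [ 0.511 -0.139  0.1  ]
```

The wrist camera agrees to 2–3 mm. I'll move over the paddle and down to 15 mm above it.

Emit:
drive_tool(targets=[0,0,0,-7,-18,0,0,0,0,0,-7,-18,0,0,0,0,0,-6,-18,0,0,0,0,0,-6,-16,0,0,0,0,0,0,0,25,0,0,0,0,0,0,25,0,0,0,0,0,0,25,0,0,0,0,0,0,20,0,0,0,0,0,0,15,0,0,0,0,0,0,3,0,0,0,0,0,0,0,0])

```text
clock: 4.88
position: [0.495, -0.1566, 0.1186]
ee_rot: [0.0, 0.05, 0.999, -0.0]
contact_force: [0.4, -0.3, 0.3]
width: -0.0004
```

```bash
python3 - <<'E'
from h import *
import cv2
s=get_state();print(s["position"],s["contact_force"])
a=get_image("side")[:,:,::-1];b=get_image("wrist")[:,:,::-1]
A=cv2.resize(a[140:260,240:440],(800,480),interpolation=cv2.INTER_CUBIC);cv2.imwrite("pics/side2.png",A);cv2.imwrite("pics/wrist2.png",b)
E
```

```text
[ 0.49500791 -0.15663989  0.11855863] [ 0.3665315  -0.25310939  0.31195654]
```

View pics/side2.png

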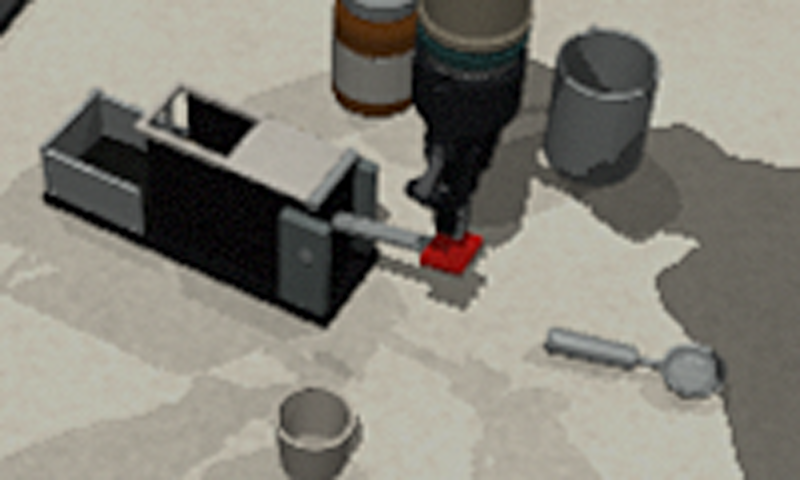

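View pics/wrist2.png

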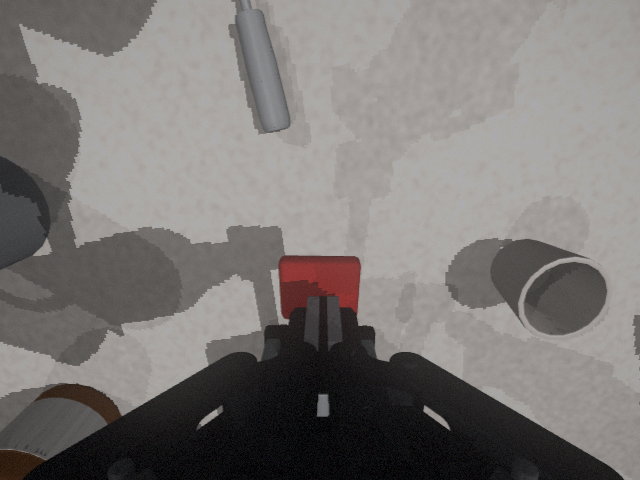

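The closed fingers are centred over the red paddle (at (452,250) in the side crop, and (320,285) in the wrist view), and the surroundings are clear. Next I press.

Emit:
drive_tool(targets=[0,0,0,0,0,5,0,0,0,0,0,0,5,0,0,0,0,0,0,5,0,0,0,0,0,0,5,0,0,0,0,0,0,5,0,0,0,0,0,0,5,0,0,0,0,0,0,5,0])

```text
clock: 5.85
position: [0.4942, -0.1562, 0.083]
ee_rot: [-0.0, 0.05, 0.999, 0.0]
contact_force: [-2.8, -0.7, 3.1]
width: 0.0002
```

Emit:
drive_tool(targets=[0,0,0,0,0,5,0,0,0,0,0,0,5,0,0,0,0,0,0,5,0,0,0,0,0,0,4,0,0,0,0,0,0,2,0,0,0,0,0,0,0,0])

```text
clock: 6.6
position: [0.495, -0.1563, 0.0623]
ee_rot: [0.0, 0.05, 0.999, 0.0]
contact_force: [-2.2, 0.5, 3.5]
width: 0.0001
```

Pressing further, toward the bottom stop.

Emit:
drive_tool(targets=[0,0,0,0,0,2,0,0,0,0,0,0,2,0,0,0,0,0,0,0,0])

```text
clock: 6.98
position: [0.4954, -0.1564, 0.0595]
ee_rot: [0.001, 0.05, 0.999, -0.0]
contact_force: [-1.9, 1.3, 12.0]
width: 0.0002
```

Emit:
drive_tool(targets=[0,0,0,0,0,1,0,0,0,0,0,0,1,0,0,0,0,0,0,0,0])

```text
clock: 7.35
position: [0.4955, -0.1564, 0.0589]
ee_rot: [0.001, 0.05, 0.999, -0.0]
contact_force: [-5.7, 2.0, 21.6]
width: -0.0
```

```bash
python3 - <<'E'
from h import *
import cv2
s=get_state();print(s["position"],s["contact_force"])
a=get_image("side")[:,:,::-1];b=get_image("scene")[:,:,::-1]
A=cv2.resize(a[140:260,240:440],(800,480),interpolation=cv2.INTER_CUBIC);cv2.imwrite("pics/side3.png",A)
cv2.imwrite("pics/scene3.png",cv2.resize(b[180:380,130:330],(600,600),interpolation=cv2.INTER_CUBIC))
E
```

```text
[ 0.49551825 -0.15643869  0.05888876] [-5.74542235  2.03935933 21.61152605]
```

View pics/side3.png

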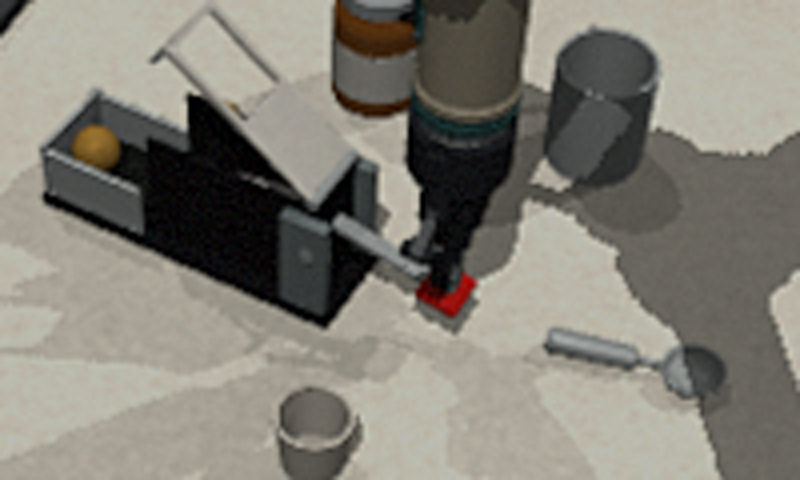

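View pics/scene3.png

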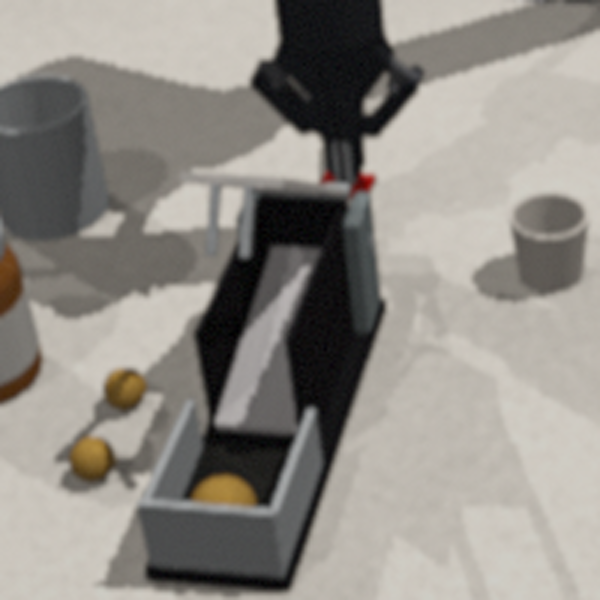

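The lid is fully up, the force of about 21 N shows the paddle is on its stop, and the chocolate is in the tray ((97,148) in the side crop, (225,490) in the scene crop). I'll hold briefly, then ease up.

Emit:
drive_tool(targets=[0,0,0,0,0,0,0,0,0,0,0,0,0,0,0,0,0,0,0,0,0,0,0,0,0,0,-2,0,0,0,0,0,0,-2,0,0,0,0,0,0,-2,0,0,0,0,0,0,-2,0,0,0,0,0,0,-2,0,0,0,0,0,0,-2,0,0,0,0,0,0,-2,0,0,0,0,0,0,-2,0,0,0,0,0,0,-2,0])

```text
clock: 8.95
position: [0.4942, -0.1562, 0.0743]
ee_rot: [-0.0, 0.05, 0.999, 0.0]
contact_force: [-3.3, 1.3, 3.1]
width: 0.0001
```

Emit:
drive_tool(targets=[0,0,0,0,0,-2,0,0,0,0,0,0,-2,0,0,0,0,0,0,-2,0,0,0,0,0,0,-2,0,0,0,0,0,0,-2,0,0,0,0,0,0,-2,0,0,0,0,0,0,-2,0,0,0,0,0,0,-2,0,0,0,0,0,0,-2,0,0,0,0,0,0,-2,0,0,0,0,0,0,-2,0,0,0,0,0,0,-2,0])

```text
clock: 10.45
position: [0.4947, -0.1565, 0.0984]
ee_rot: [0.0, 0.05, 0.999, -0.0]
contact_force: [2.1, -0.7, 1.3]
width: 0.0001
```

Emit:
drive_tool(targets=[0,0,0,0,0,-2,0,0,0,0,0,0,-2,0,0,0,0,0,0,-2,0,0,0,0,0,0,-2,0,0,0,0,0,0,-2,0,0,0,0,0,0,-2,0,0,0,0,0,0,0,0,0,0,0,0,0,0,0])

```text
clock: 11.45
position: [0.4946, -0.1563, 0.1103]
ee_rot: [-0.0, 0.05, 0.999, 0.0]
contact_force: [0.2, -0.1, 0.0]
width: 0.0
```

Contact is gone, so I retreat upward and check.

Emit:
drive_tool(targets=[0,0,0,0,0,-10,0,0,0,0,0,0,-20,0,0,0,0,0,0,-25,0,0,0,0,0,0,-25,0,0,0,0,0,0,-25,0,0,0,0,0,0,-15,0,0,0,0,0,0,0,0,0,0,0,0,0,0,0])

```text
clock: 12.45
position: [0.494, -0.156, 0.2294]
ee_rot: [-0.001, 0.05, 0.999, 0.0]
contact_force: [-0.5, -0.3, -0.2]
width: 0.0001
```

```bash
python3 - <<'E'
from h import *
import cv2
s=get_state();print(s["clock"],s["position"],s["contact_force"])
a=get_image("side")[:,:,::-1];b=get_image("scene")[:,:,::-1]
cv2.imwrite("pics/side4.png",cv2.resize(a[140:260,240:440],(800,480),interpolation=cv2.INTER_CUBIC))
cv2.imwrite("pics/scene4.png",b)
E
```

```text
12.45 [ 0.4940452  -0.15601687  0.22942929] [-0.4924365  -0.25166664 -0.19831402]
```

View pics/side4.png

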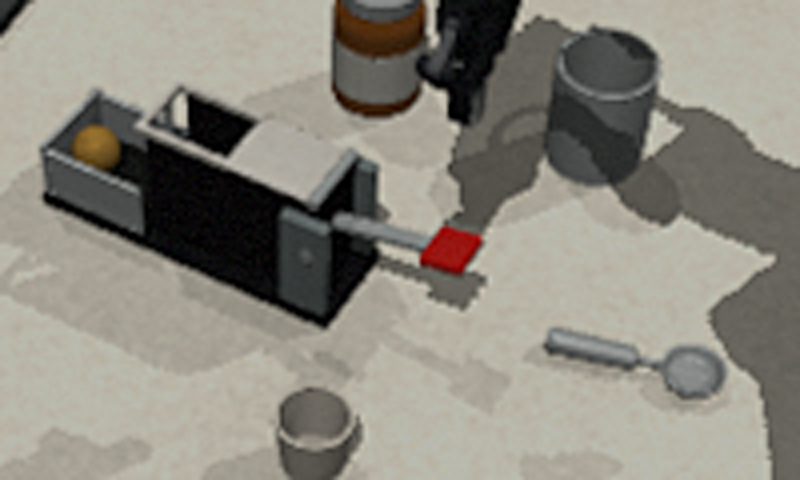

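View pics/scene4.png

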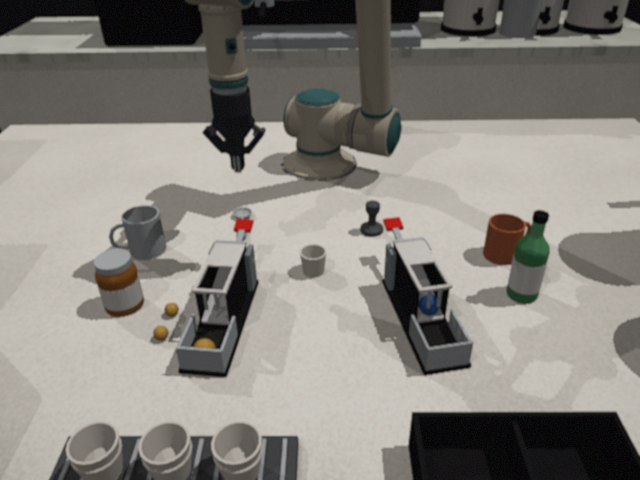

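The chocolate lies in the tray ((204,345) in the scene view), the gold lid is shut, the paddle is back up, and nothing else has moved. I'm handing in.

```bash
python3 -c "
from rig import *
print(sign_off())"
```

```text
the job is handed in; nothing more can be done
None
```

The gold-foil chocolate is in its catch tray, and I handed the job in at about 12.5 s; sign-off gives no verdict.

- **Press:** I pressed the gold dispenser's paddle with the closed fingertips down to its stop, at about 21 N. I held it there until the pictures showed the chocolate in the tray.
- **Release:** I eased the paddle up at about 16 mm/s, well under the 100 mm/s slam limit, until contact was lost. Then I withdrew the hand to 0.23 m above the counter.
- **Last checks:** The final pictures show the gold lid shut with its paddle back at rest. The blue dispenser and the bystanders look unmoved. The wrist force is near zero.
- **Measurements:** The three cameras agreed on the paddle position to within 2–3 mm. I judged the lid angle and ball position by eye from the pictures, since no joint reading was available. No check failed.

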